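Load a bar casting into a V-block fixture by pushing

TASK

The bar casting on the loading pad of the V-block fixture has to be loaded for work, by pushing only, with nothing gripped or lifted: push the upright casting over so that it falls lengthwise into the V, then push it along the V until it is fully home against the end stop. When it is home, flip the hinged hold-down strap over with a push so that it lies flat across the top of the casting, and leave the other castings on the table where they are.

Things in the scene. Friction and masses are not known exactly. Their poses are not given: they have to be found in the camera images.
- fixture: Fixed steel V-block fixture, base plate 215 x 96 x 10 mm. Origin: on the table top, under the V's middle plane; x runs along the V from loading pad to end stop, y to the left, z up. V: 90-degree trough from x = -45 to +62 mm at y = 0, apex line at z = 16 mm, upper edges at y = +-24 mm, z = 40 mm, cheeks out to y = +-32.5 mm.
- pad (a point): Centre of the top of the fixture's flat loading pad, 60 x 60 mm (fixture x = -105 to -45 mm), 22 mm above the table; the V begins at its +x edge. Axes as the fixture's.
- stop (a point): Middle of the face of the fixture's end stop, an upright plate 60 mm wide that closes the far end of the V at fixture x = +62 mm; this point is 38.6 mm above the table, the plate's top 52 mm. Axes as the fixture's.
- bar_mid (a point): Centre (half-way up) of the cast bar standing on end on the loading pad: a rod 73 mm long, 32 mm diameter, 0.10 to 0.21 kg. Its z axis runs along the rod, up as it stands. It tips over past a lean of 24 degrees; pushed 50 mm or more above the pad it tips rather than slides. In the V its centre is 38.6 mm above the table; home, at fixture x = +25.5 mm. Once tipped it lies 25 to 55 mm short of home.
- strap (a joint): Angle of the hold-down strap about its hinge, rad: 0 = upright, negative = leaning outwards, away from the V (stop at -0.6), positive = swung over towards the V; 1.57 = level, flat on a casting lying under it. Light friction: it stays where it is left near upright, and falls on by itself when well past upright.
- strap_mid (a point): Point on the strap 35 mm from its hinge axis, mid-thickness. Aluminium flat bar 18 mm wide (fixture x = 37 to 55 mm), 8 mm thick, reaching 63 mm from the axis, which runs along fixture x at y = +40 mm, z = 58.6 mm, between two posts 65 mm high (x = 27 to 65 mm). Axes: x along the hinge, z to the free end, y across the thickness, away from the V while upright.
- other_bar: Second, identical bar casting (73 mm long, 32 mm diameter) standing upright on the table to the right of the fixture; leave it alone. Origin: centre of its underside.
- tee: Cast tee fitting, 54 x 72 x 40 mm, on the table to the right of the fixture; leave it alone. Origin: centre of its underside.
- cap: Cast cap fitting, 52 mm diameter, 43 mm high, on the table to the left of the fixture; leave it alone. Origin: centre of its underside.
Mind the look-alikes: they are no part of the job. What is shaped like the part that bears bar_mid but black is not meant.

How it is judged:
By the outcome, as a careful person would: the job done as asked, in the order asked, and still so for the second after the job is handed in, with the robot touching nothing.
It also fails if it takes over 48 s, if anything falls off the work surface, if the arm or the gripper's body presses on something with over 40 N, if the wrist force passes 120 N, or if a joint passes its speed limit or range.

ROBOT

A 6-joint arm with a two-finger parallel gripper is mounted at the origin on a cart in front of the work surface, level with it; the furniture and walls round the work are solid. World frame = base frame: x ahead of the robot, y to its left, z up, the work surface at z = 0. Lengths are in m, angles in rad, forces in N, time in s.
With the tool pointing down it reaches from about 0.275 to 0.75 m from the base axis. Payload 10.2 kg.
Tool frame: the origin (TCP) lies midway between the tips of the shut fingers; the grasp point (between the pads) lies tcp_to_grasp behind it (tcp_to_grasp is the distance from the TCP to the grasp point, in m); z points along the fingers, y is the direction in which the jaws open and shut (so a half turn about z gives the same grasp; the last joint's range is limited). The gripper opens to 85 mm and grips with 20 to 120 N. Pads are 22 mm wide; open, the fingers measure 114 mm over their backs; the gripper's body (76 mm by 85 mm) begins 54 mm behind the grasp point. The pads swing forward as they close: fully open they stand 13 mm farther back than shut.
Start: joints at [-1.459, 0.313, 1.498, -0, 1.331, -0.223], TCP at [0.172, -0.496, 0.231] pointing down, gripper open.
Joint ranges: [-2.94, 2.94], [-0.97, 2.17], [0.19, 2.56], [-1.23, 4.37], [0.02, 3.11], [-2.88, 2.88]. Speed limits (rad/s): [2.39, 2.39, 3.01, 3.14, 3.14, 3.14].

INTERFACE

Orientations are given as a unit quaternion [x, y, z, w].
In Python, from bench import sense, read_camera, camera_model, close_job, tcp_to_grasp gives the robot as it stands.
- The arm moves only by the tool send_rows, never from a script. Its argument "deltas" is a list of rows, each a list of 3 entries, a list of its own where there are three numbers: the gripper's target within -1 to 1 (fully open at 1, half-way at 0, shut at -1), then the shift along the tool's x, y, z in cm, then the turn, a rotation vector about the tool's x, y, z in degrees. A call has 1 to 20 rows; each row is the pose to reach, as a shift and turn from the pose commanded when the call began, along the tool's axes at that moment; what a row does not reach only later rows make up. A row lasts 1/12 s, in which the tool goes at most 41.7 mm and 7.16 degrees, less where a joint would pass 70% of its speed; a pose out of reach is approached as far as the arm can. A call with a gripper value outside its range is refused whole. The fingers move at their own pace and stop on an object; "grip_force" is the grip in N (left out, the last holds). Time passes only in rows, so rows that repeat a pose let the fingers close. It gives the time, the measured TCP pose, the force and the opening at its end, in the units of the state.
- sense(): the state, without advancing time (a new reading comes with each control period).
- read_camera(name): name is "scene" or "side" or "wrist"; returns (picture, depth): 420x560x3 uint8, blue, green, red; 420x560 float32, m along the optical axis (not along the pixel's ray), 0 where there is no reading.
- camera_model(name): a dict with "fx", "fy", "cx", "cy" (pixels), "k1" (the pictures are not rectified: a ray, as slopes to the right and down, at radius r is drawn at 1 + k1 r^2 times it, then the intrinsics apply), "cam_to_world" (4x4, takes a point from camera to world coordinates). Camera axes: x right, y up, looking along -z (the intrinsics and any distortion apply to the point x, -y, -z); pixel columns grow to the right and rows downward; lengths in m; the calibration is good to about 2 mm. A picture is of the moment at which its call begins: read the wrist's pose just before it. camera_model takes no time and is no camera call; for the wrist camera it gives the pose at the moment of the call.
- close_job(): hands the job in, once; it reports no verdict.
The state is a dict: "clock": time; "q": joint angles; "joint_vel": joint speeds; "tau": joint torques, N m; "tool_pos": TCP position; "eef_rot": TCP orientation; "wrist_force": force on the tool from outside, world axes, zero at the start; "ft_torque": the same for the moment, N m; "gripper_width": finger opening in m.
Only numpy, scipy, OpenCV 4.12 (cv2) and the standard library are available. Lean on these libraries where they do the work, as an engineer would, in place of code of your own. Each camera call takes 0.05 s, during which the arm holds its last target.

## Working session

There is one attempt and no reset: what is moved stays moved. The work goes in short steps, Python scripts to look and compute and a tool call to move; the robot and the scene stay as the last step left them, time stands still between calls to the robot, and variables do not carry over. Pictures are saved under pics/ and viewed, and the job is handed in when it is done.

Besides the shell and the picture viewer there is one more tool, called after "Emit:" by a JSON object that holds its "op" and its "data", one argument or row to a line. send_rows: Moves the arm, as the interface text tells. Its arguments: {"type":"object","properties":{"deltas":{"type":"array","items":{"type":"array"}},"grip_force":{"type":"number"}},"required":["deltas"]}

```bash
ls; mkdir -p pics
python3 - <<'E'
from bench import *
import cv2
s=sense(); print(s['clock'],s['tool_pos'],s['eef_rot'],s['gripper_width'],tcp_to_grasp)
for n in ['scene','side','wrist']:
    p,d=read_camera(n); cv2.imwrite(f'pics/{n}0.png',p)
    import numpy as np; np.save(f'{n}0d.npy',d); m=camera_model(n); print(n,m)
    import pickle; pickle.dump((p,d,m),open(f'{n}0.pkl','wb'))
E
```

```text
pics
0.0 [ 0.17244396 -0.49558923  0.2307424 ] [ 9.86024307e-01  1.66600277e-01  3.59873739e-05 -6.43028237e-04] 0.08528802037604628 0.0187
scene {'fx': 412.0344789104148, 'fy': 412.0344789104148, 'cx': 274.05179338390906, 'cy': 208.76943208296626, 'k1': -0.030151828567984918, 'cam_to_world': array([[-0.84090179,  0.38761195, -0.37767864,  0.24685778],
       [-0.54077091, -0.57442562,  0.61449331,  0.51387773],
       [ 0.02123666,  0.72096615,  0.6926448 ,  0.69103415],
       [ 0.        ,  0.        ,  0.        ,  1.        ]])}
side {'fx': 437.4442859111369, 'fy': 437.4442859111369, 'cx': 272.17369291748116, 'cy': 215.58537483835656, 'k1': -0.1098229428252238, 'cam_to_world': array([[-0.98477849,  0.0796622 , -0.15448382,  0.42453099],
       [-0.17380689, -0.45938293,  0.87106745,  0.70719859],
       [-0.00157608,  0.88465884,  0.46623626,  0.48739555],
       [ 0.        ,  0.        ,  0.        ,  1.        ]])}
wrist {'fx': 325.93604706203223, 'fy': 325.93604706203223, 'cx': 280.403313871527, 'cy': 212.13239300806293, 'k1': -0.05977269377885864, 'cam_to_world': array([[ 0.32814572,  0.89402799,  0.3050153 ,  0.25081719],
       [-0.94462656,  0.31091962,  0.10492692, -0.46792819],
       [-0.00102764, -0.32255687,  0.94654953,  0.3729006 ],
       [ 0.        ,  0.        ,  0.        ,  1.        ]])}
```

View pics/scene0.png

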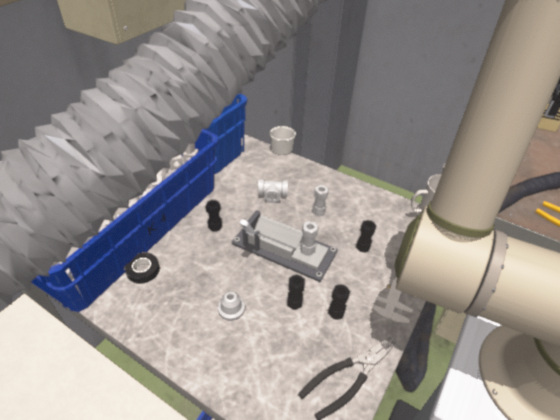

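View pics/side0.png

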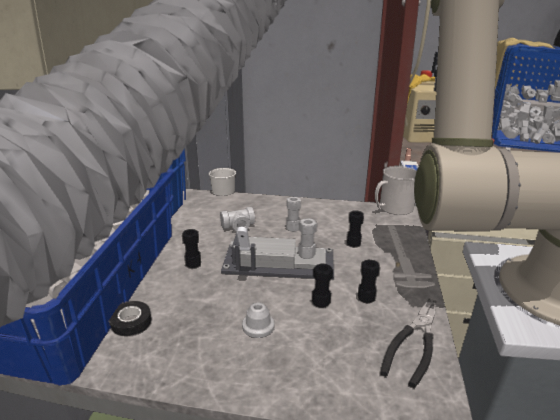

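View pics/wrist0.png

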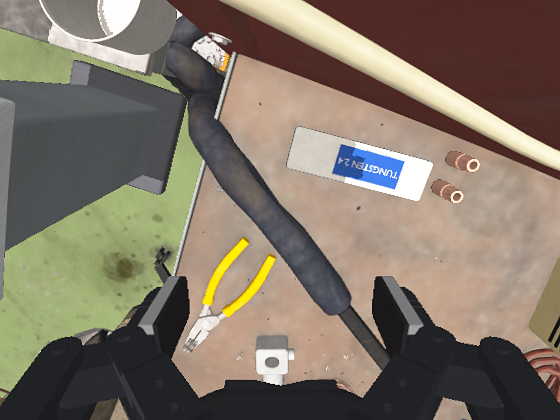

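```bash
cat > h.py <<'E'
import numpy as np,cv2,pickle
from scipy.spatial.transform import Rotation as R
def K(m): return np.array([[m['fx'],0,m['cx']],[0,m['fy'],m['cy']],[0,0,1.]])
def slope(m,u,v):
    a=np.array([(u-m['cx'])/m['fx'],(v-m['cy'])/m['fy']]); s=a.copy()
    for _ in range(20): s=a/(1+m['k1']*(s@s))
    return s
def ray(m,u,v):
    s=slope(m,u,v); T=m['cam_to_world']; d=T[:3,:3]@np.array([s[0],-s[1],-1]); return T[:3,3],d
def onz(m,u,v,z):
    o,d=ray(m,u,v); return o+d*(z-o[2])/d[2]
def dep(m,D,u,v):
    o,d=ray(m,u,v); return o+d*D[int(round(v)),int(round(u))]
def tri(*obs):
    A=np.zeros((3,3));b=np.zeros(3)
    for m,u,v in obs:
        o,d=ray(m,u,v); d=d/np.linalg.norm(d); P=np.eye(3)-np.outer(d,d); A+=P;b+=P@o
    x=np.linalg.solve(A,b)
    return x,[np.linalg.norm((np.eye(3)-np.outer(d/np.linalg.norm(d),d/np.linalg.norm(d)))@(x-o)) for o,d in [ray(*q) for q in obs]]
def proj(m,p):
    T=m['cam_to_world']; c=T[:3,:3].T@(np.asarray(p)-T[:3,3]); s=np.array([c[0],-c[1]])/-c[2]; s=s*(1+m['k1']*(s@s)); return s[0]*m['fx']+m['cx'],s[1]*m['fy']+m['cy']
def cloud(m,D):
    v,u=np.mgrid[0:420,0:560]; pts=np.stack([u.ravel(),v.ravel()],1).astype(np.float64)
    a=(pts-[m['cx'],m['cy']])/m['fx']; s=a.copy()
    for _ in range(15): s=a/(1+m['k1']*(s**2).sum(1,keepdims=True))
    d=D.ravel()[:,None].astype(float); c=np.hstack([s*[1,-1],-np.ones((len(s),1))])*d
    T=m['cam_to_world']; return (c@T[:3,:3].T+T[:3,3]).reshape(420,560,3)
def load(n): return pickle.load(open(n+'.pkl','rb'))
def snap(n,tag):
    from bench import read_camera,camera_model
    m=camera_model(n); p,d=read_camera(n); pickle.dump((p,d,m),open(f'{n}{tag}.pkl','wb')); return p,d,m
def crop(p,x0,y0,x1,y1,k,f):
    c=cv2.resize(p[y0:y1,x0:x1],None,fx=k,fy=k,interpolation=cv2.INTER_CUBIC)
    for x in range((x0+9)//10*10,x1,10): cv2.line(c,((x-x0)*k,0),((x-x0)*k,4 if x%50 else 12),(0,0,255),1); (x%20==0) and cv2.putText(c,str(x),((x-x0)*k,20),0,.35,(0,0,255),1)
    for y in range((y0+9)//10*10,y1,10): cv2.line(c,(0,(y-y0)*k),(4 if y%50 else 12,(y-y0)*k),(0,0,255),1); (y%20==0) and cv2.putText(c,str(y),(6,(y-y0)*k+4),0,.35,(0,0,255),1)
    cv2.imwrite(f,c)
E
python3 - <<'E'
from h import *
p,d,m=load('scene0'); crop(p,200,170,350,282,5,'pics/scene0c.png')
p,d,m=load('side0'); crop(p,205,180,355,292,5,'pics/side0c.png')
E
```

```text
(no output)
```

View pics/scene0c.png

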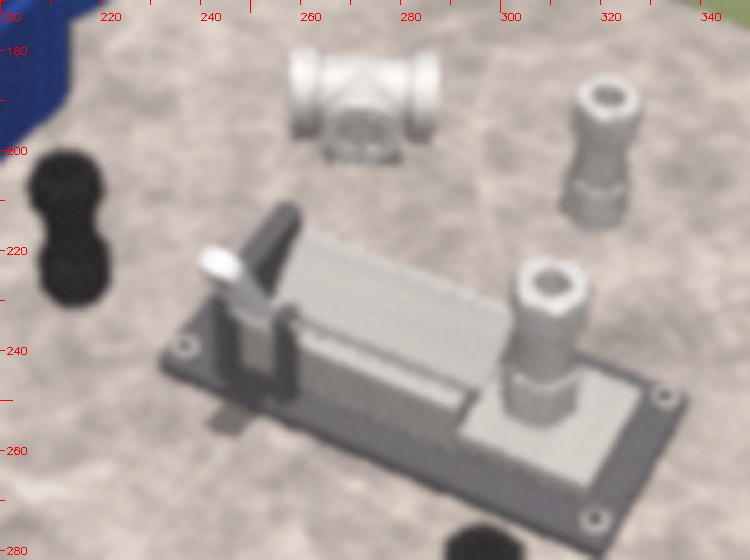

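View pics/side0c.png

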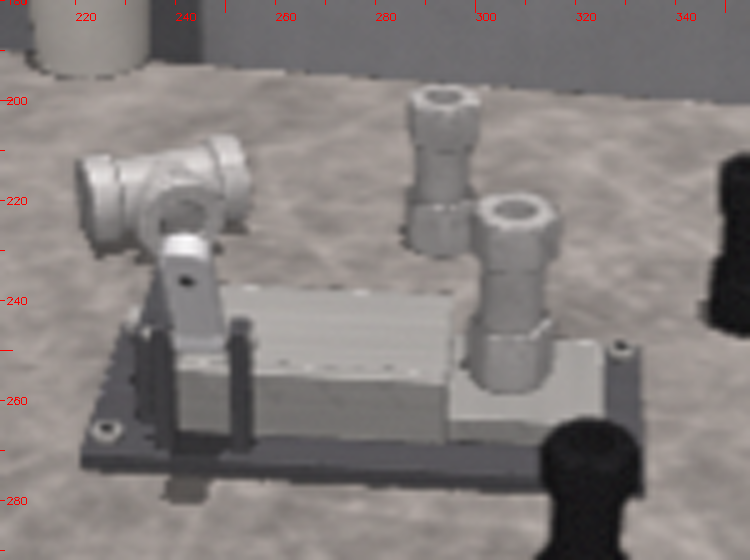

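```bash
cat > fit.py <<'E'
from h import *
from scipy.optimize import least_squares
_,dS,mS=load('scene0'); _,dD,mD=load('side0')
obs=[(mS,(326,248),(-105,-30,22)),(mS,(316,267),(-105,30,22)),(mS,(291.7,256.7),(-45,30,22)),(mS,(291.5,251.3),(-45,32.5,40)),
(mD,(323.8,249),(-105,-30,22)),(mD,(325,263.5),(-105,30,22)),(mD,(294.5,264),(-45,30,22)),(mD,(294,256),(-45,32.5,40)),(mD,(295.5,239),(-45,-32.5,40))]
def w(x,p): c,s=np.cos(x[2]),np.sin(x[2]); p=np.array(p)/1000; return np.array([x[0]+c*p[0]-s*p[1],x[1]+s*p[0]+c*p[1],p[2]+(x[3] if len(x)>3 else 0)])
f=lambda x: np.concatenate([np.subtract(proj(m,w(x,p)),uv) for m,uv,p in obs])
if __name__=='__main__':
    for x0 in ([.4,0,0],[.4,0,0,0]):
        r=least_squares(f,x0,loss='soft_l1'); print(r.x.round(4),f(r.x).reshape(-1,2).round(1).tolist())
    x=r.x
    np.save('fix.npy',r.x)
    for nm,s,d in [('pad bar',(309,226.5),(306,222)),('other',(319.5,189.5),(292,199.5))]:
        P,e=tri((mS,*s),(mD,*d)); print(nm,P.round(4),np.round(e,4))
    for n,m,D in (('scene',mS,dS),('side',mD,dD)):
        C=cloud(m,D)
        q=[(270,234),(309,221.5),(300,262),(320,255)] if n=='scene' else [(260,250),(306,219),(300,260),(315,255)]
        for u,v in q: print(n,u,v,C[int(v),int(u)].round(4))
E
python3 fit.py
```

```text
[ 0.5526 -0.0027  0.1027] [[1.8, -0.5], [1.1, 0.2], [-1.1, -0.1], [-1.0, 0.5], [0.7, -1.1], [0.6, 1.3], [-0.8, -0.4], [-0.1, 0.3], [-0.7, -0.5]]
[ 0.5528 -0.005   0.099  -0.0019] [[2.1, -0.5], [1.3, 0.1], [-0.8, -0.3], [-0.6, 0.4], [0.7, -0.8], [0.4, 1.5], [-0.8, -0.2], [-0.2, 0.6], [-0.6, -0.2]]
pad bar [ 0.4872 -0.0123  0.094 ] [0.0007 0.0007]
other [ 0.5315 -0.1441  0.075 ] [0.0003 0.0003]
scene 270 234 [ 0.5758 -0.0074  0.0218]
scene 309 221.5 [ 0.4938 -0.025   0.0944]
scene 300 262 [0.484  0.0178 0.0134]
scene 320 255 [ 0.4551 -0.0149  0.0228]
side 260 250 [ 0.5759 -0.0081  0.0256]
side 306 219 [ 0.4885 -0.0188  0.0974]
side 300 260 [0.4946 0.0077 0.0216]
side 315 255 [ 0.4677 -0.0132  0.0226]
```

Run:
```python
from h import *
for n in('scene0','side0'):
    p,d,m=load(n); C=cloud(m,d); ok=(d>0)&(C[...,2]>0.10)&(C[...,0]>0.2)&(C[...,0]<0.85)&(abs(C[...,1])<0.6)
    v,u=np.nonzero(ok)
    P=C[ok]
    H,xe,ye=np.histogram2d(P[:,0],P[:,1],bins=[np.arange(.2,.86,.05),np.arange(-.6,.61,.1)])
    print(n);print(H.astype(int))
    # min z in each
    from scipy.stats import binned_statistic_2d
    print(np.nan_to_num(binned_statistic_2d(P[:,0],P[:,1],P[:,2],'max',bins=[xe,ye])[0],nan=0).round(2))
_,_,mS=load('scene0');_,_,mD=load('side0')
for nm,s,d in [('blk1',(297,279),(322,268)),('blk2',(341,289),(371,265)),('cap',(231,297),(258,307)),('blk3',(367,225),(355,214)),('mug',(435,185),(400,172))]:
    print(nm,*tri((mS,*s),(mD,*d)))
```

```text
scene0
[[   0    0    0    0    0 5187 6822    0    0    0    0    0]
 [   0    0    0    0    0 5186 4933  124    0    0    0    0]
 [   0    0    0    0    0    0   39    0    0    0    0    0]
 [   0    0    0    0    0    0    0    0    0    0    0    0]
 [   0    0    0    0    0    0    0    0    0    0    0    0]
 [   0    0    0    0    0    0    0    0    0    0    0    0]
 [   0    0    0    0    0  144 2631 3439  192    0    0    0]
 [   0    0    0    0    0    0  123 4107 8023 7656 2607    0]
 [   0    0    0    0    0    0    2  777 2147 4041 1518    0]
 [   0    0    0    0    0    0    0    5   43  481    0    0]
 [   0    0    0    0    0    0    0    0    0    0    0    0]
 [   0    0    0    0    1  491  658  808  992  801    0    0]
 [   0    0    0  314  587  349   76   32    0   45    0    0]]
[[0.   0.   0.   0.   0.   0.56 0.43 0.   0.   0.   0.   0.  ]
 [0.   0.   0.   0.   0.   0.56 0.43 0.22 0.   0.   0.   0.  ]
 [0.   0.   0.   0.   0.   0.   0.24 0.   0.   0.   0.   0.  ]
 [0.   0.   0.   0.   0.   0.   0.   0.   0.   0.   0.   0.  ]
 [0.   0.   0.   0.  
[... 2205 characters left out ...]
 0.   0.   0.  ]
 [0.   0.   0.   0.   0.   0.15 0.15 0.15 0.15 0.15 0.   0.  ]
 [0.   0.   0.   0.14 0.14 0.13 0.11 0.11 0.1  0.13 0.   0.  ]]
blk1 [0.44850359 0.09686274 0.06936337] [np.float64(0.00037457018017480944), np.float64(0.0003745701801749394)]
blk2 [0.36839921 0.0734717  0.07004436] [np.float64(0.0022267746328238315), np.float64(0.0022267746328237387)]
cap [0.54033206 0.18082214 0.04067726] [np.float64(0.0005762941032957146), np.float64(0.0005762941032955442)]
blk3 [ 0.39551423 -0.10160556  0.07363926] [np.float64(7.054924196926462e-05), np.float64(7.05492419694326e-05)]
mug [ 0.30375138 -0.24419814  0.12027359] [np.float64(0.006175060225679976), np.float64(0.006175060225679993)]
```

Run:
```python
from h import *
from scipy.stats import binned_statistic_2d
Q=[]
for n in('scene0','side0'):
    p,d,m=load(n); C=cloud(m,d); ok=(d>0)&(C[...,2]>0.16)&(C[...,0]>0.3)&(C[...,0]<0.9)&(abs(C[...,1])<0.7); Q.append(C[ok])
P=np.vstack(Q)
for st in('min','max'):
  print(np.nan_to_num(binned_statistic_2d(P[:,0],P[:,1],P[:,2],st,bins=[np.arange(.3,.91,.05),np.arange(-.2,.61,.1)])[0]).round(2))
```

```text
[[0.   0.   0.17 0.   0.   0.   0.   0.  ]
 [0.   0.   0.   0.   0.   0.   0.   0.  ]
 [0.   0.   0.   0.   0.   0.   0.   0.  ]
 [0.   0.   0.   0.   0.   0.   0.   0.  ]
 [0.   0.48 0.43 0.41 0.42 0.   0.   0.  ]
 [0.   0.   0.42 0.38 0.35 0.32 0.32 0.  ]
 [0.   0.   0.   0.48 0.45 0.32 0.29 0.29]
 [0.   0.   0.   0.48 0.44 0.43 0.41 0.  ]
 [0.   0.   0.   0.   0.   0.   0.   0.  ]
 [0.   0.   0.   0.   0.   0.   0.   0.  ]
 [0.16 0.   0.   0.   0.   0.   0.   0.  ]
 [0.   0.   0.   0.   0.   0.   0.   0.  ]]
[[0.   0.   0.24 0.   0.   0.   0.   0.  ]
 [0.   0.   0.   0.   0.   0.   0.   0.  ]
 [0.   0.   0.   0.   0.   0.   0.   0.  ]
 [0.   0.   0.   0.   0.   0.   0.   0.  ]
 [0.   0.52 0.53 0.53 0.46 0.   0.   0.  ]
 [0.   0.   0.53 0.54 0.5  0.46 0.41 0.  ]
 [0.   0.   0.   0.53 0.5  0.46 0.44 0.4 ]
 [0.   0.   0.   0.49 0.48 0.45 0.43 0.  ]
 [0.   0.   0.   0.   0.   0.   0.   0.  ]
 [0.   0.   0.   0.   0.   0.   0.   0.  ]
 [0.17 0.   0.   0.   0.   0.   0.   0.  ]
 [0.   0.   0.   0.   0.   0.   0.   0.  ]]
```

Run:
```python
from h import *
p,d,m=load('side0'); C=cloud(m,d); ok=(d>0)&(C[...,2]>0.10)&(C[...,0]>0.1)&(C[...,0]<0.5)&(C[...,1]<-.25)&(C[...,1]>-0.8)
v,u=np.nonzero(ok)
for k in range(0,len(u),max(1,len(u)//25)): print(u[k],v[k],C[v[k],u[k]].round(2))
```

```text
397 0 [ 0.3  -0.77  0.47]
433 3 [ 0.24 -0.47  0.47]
417 7 [ 0.29 -0.38  0.46]
433 11 [ 0.23 -0.5   0.45]
403 16 [ 0.32 -0.4   0.44]
402 22 [ 0.32 -0.4   0.43]
397 28 [ 0.3  -0.69  0.39]
422 33 [ 0.27 -0.35  0.41]
412 39 [ 0.29 -0.38  0.39]
408 45 [ 0.3  -0.39  0.38]
404 51 [ 0.31 -0.38  0.36]
411 56 [ 0.29 -0.38  0.35]
436 61 [ 0.2  -0.55  0.32]
394 67 [ 0.3  -0.65  0.29]
391 72 [ 0.3  -0.72  0.26]
400 77 [ 0.31 -0.38  0.3 ]
392 83 [ 0.3  -0.64  0.24]
398 89 [ 0.31 -0.38  0.28]
395 96 [ 0.32 -0.38  0.26]
401 103 [ 0.3  -0.38  0.24]
387 111 [ 0.3  -0.73  0.14]
394 118 [ 0.31 -0.38  0.2 ]
391 126 [ 0.32 -0.4   0.18]
397 135 [ 0.3  -0.38  0.16]
393 146 [ 0.31 -0.38  0.13]
399 157 [ 0.29 -0.38  0.1 ]
```

Run:
```python
from h import *
p,d,m=load('side0'); crop(p,350,0,460,240,3,'pics/beam.png')
C=cloud(m,d)
for v in (20,60,100,150):
    print(v,[(u,*C[v,u].round(2)) for u in range(365,440,4)])
p,d,m=load('wrist0');C=cloud(m,d)
for v in (20,60,110,160):
    print(v,[(u,*C[v,u].round(2)) for u in range(100,560,30)])
p,d,m=load('scene0');C=cloud(m,d)
for v in (20,60,110,150):
    print(v,[(u,*C[v,u].round(2)) for u in range(290,560,20)])
```

```text
20 [(365, np.float64(0.38), np.float64(-1.33), np.float64(0.38)), (369, np.float64(0.36), np.float64(-1.32), np.float64(0.38)), (373, np.float64(0.35), np.float64(-1.32), np.float64(0.38)), (377, np.float64(0.33), np.float64(-1.32), np.float64(0.38)), (381, np.float64(0.32), np.float64(-1.27), np.float64(0.38)), (385, np.float64(0.3), np.float64(-1.26), np.float64(0.39)), (389, np.float64(0.3), np.float64(-1.04), np.float64(0.4)), (393, np.float64(0.3), np.float64(-0.86), np.float64(0.41)), (397, np.float64(0.3), np.float64(-0.68), np.float64(0.42)), (401, np.float64(0.3), np.float64(-0.57), np.float64(0.42)), (405, np.float64(0.31), np.float64(-0.38), np.float64(0.43)), (409, np.float64(0.3), np.float64(-0.38), np.float64(0.43)), (413, np.float64(0.29), np.float64(-0.38), np.float64(0.43)), (417, np.float64(0.16), np.float64(-1.33), np.float64(0.39)), (421, np.float64(0.15), np.float64(-1.32), np.float64(0.39)), (425, np.float64(0.27), np.float64(-0.35), np.float64(0.44)), (429, np.float64(0.12), np.float64(-1.32), np.float64(0.39)), (433, np.float64(0.1), np.float64(-1.32), np.floa
[... 10383 characters left out ...]
p.float64(-0.56)), (350, np.float64(0.89), np.float64(-1.33), np.float64(-0.67)), (370, np.float64(0.77), np.float64(-1.32), np.float64(-0.61)), (390, np.float64(0.67), np.float64(-1.33), np.float64(-0.57)), (410, np.float64(0.57), np.float64(-1.32), np.float64(-0.53)), (430, np.float64(0.48), np.float64(-1.33), np.float64(-0.49)), (450, np.float64(0.29), np.float64(-0.01), np.float64(0.36)), (470, np.float64(0.26), np.float64(0.01), np.float64(0.39)), (490, np.float64(0.24), np.float64(0.01), np.float64(0.4)), (510, np.float64(0.22), np.float64(0.0), np.float64(0.4)), (530, np.float64(0.13), np.float64(-0.77), np.float64(-0.02)), (550, np.float64(0.08), np.float64(-0.8), np.float64(-0.02))]
```

View pics/beam.png

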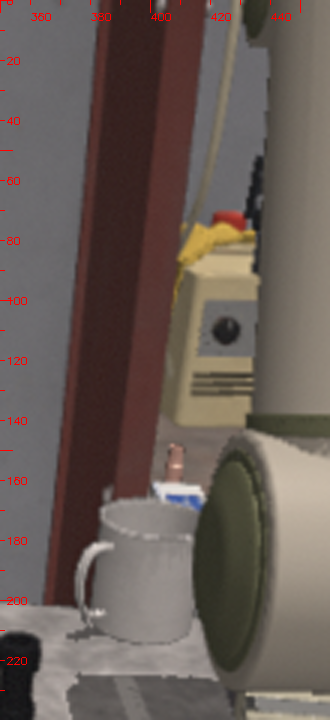

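Emit:
{"op": "send_rows", "data": {
  "deltas": [
    [-1,[0.4,-3.5,-0.1],[0,0,0]],
    [-1,[0.8,-7,-0.3],[0,0,0]],
    [-1,[1.2,-10.5,-0.5],[0,0,0]],
    [-1,[1.6,-14,-0.7],[0,0,0]],
    [-1,[2,-17.5,-0.9],[0,0,0]],
    [-1,[2.3,-21,-0.9],[0,0,0]],
    [-1,[2.3,-21,-0.9],[0,0,0]],
    [-1,[5.3,-22.2,-0.9],[0,0,3]],
    [-1,[8.4,-23.5,-0.9],[0,0,6]],
    [-1,[11.5,-24.7,-0.9],[0,0,9]],
    [-1,[14.6,-26,-0.9],[0,0,12]],
    [-1,[17.8,-27.3,-0.9],[0,0,13.4]]
  ]
}}

```text
clock: 1.15
tool_pos: [0.2518, -0.1784, 0.2404]
eef_rot: [0.999, 0.049, 0.0, 0.0]
wrist_force: [0.2, -1.7, 0.7]
gripper_width: -0.0002
```

```bash
python3 -c "
from bench import *
s=sense();print(s['q'],s['tool_pos'])"
```

```text
[-1.00276289e+00 -2.07096590e-01  2.02510873e+00 -7.10194163e-05
  1.32285261e+00  4.70643406e-01] [ 0.25178076 -0.1783703   0.24043698]
```

Emit:
{"op": "send_rows", "data": {
  "deltas": [
    [-1,[2.4,-2.5,0],[0,0,0]],
    [-1,[4.8,-5,0],[0,0,0]],
    [-1,[7.2,-7.5,0],[0,0,0]],
    [-1,[9.6,-10,0],[0,0,0]],
    [-1,[12,-12.5,0],[0,0,0]],
    [-1,[14.3,-15,0],[0,0,0]],
    [-1,[14.3,-15,0],[0,0,0]],
    [-1,[14.3,-15,0],[0,0,0]]
  ]
}}

```text
clock: 1.82
tool_pos: [0.3784, -0.0148, 0.2399]
eef_rot: [0.999, 0.052, -0.0, -0.0]
wrist_force: [-0.5, 0.5, 0.5]
gripper_width: -0.0001
```

Run:
```python
from bench import *
from h import *
s=sense();print(s['clock'],s['q'],s['tool_pos'],s['eef_rot'],s['wrist_force'])
p,d,m=snap('wrist',1); cv2.imwrite('pics/wrist1.png',p); print(m['cam_to_world'])
p,d,m=snap('scene',1); cv2.imwrite('pics/scene1.png',p)
```

```text
1.8167 [-3.51172741e-01 -2.63961698e-02  1.87042190e+00 -1.26773187e-04
  1.29858859e+00  1.11501282e+00] [ 0.37838792 -0.01479954  0.23993159] [ 9.98631360e-01  5.22985771e-02 -4.93782360e-04 -1.44421548e-04] [-0.54711318  0.45828806  0.5145534 ]
[[ 1.04019400e-01  9.40996757e-01  3.22032713e-01  4.61034917e-01]
 [-9.94575070e-01  9.86203061e-02  3.30827061e-02 -5.64395619e-03]
 [-6.28245591e-04 -3.23726952e-01  9.46150340e-01  3.81848141e-01]
 [ 0.00000000e+00  0.00000000e+00  0.00000000e+00  1.00000000e+00]]
```

View pics/wrist1.png

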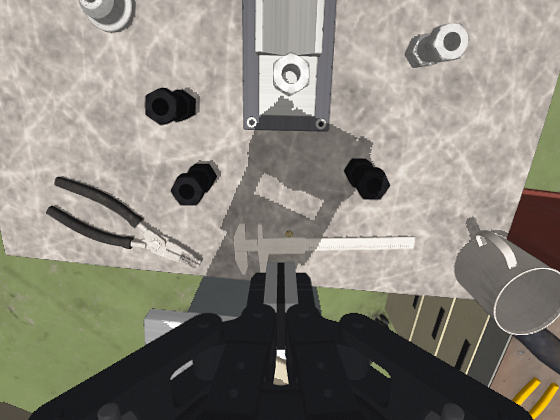

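View pics/scene1.png

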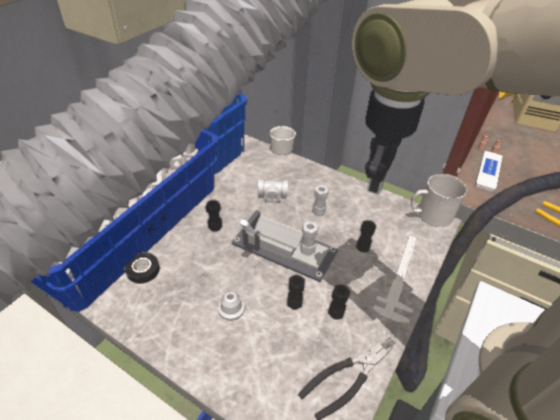

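Run:
```python
from h import *
from scipy.optimize import least_squares
Q=[]
for n in('scene0','side0'):
    p,d,m=load(n); C=cloud(m,d); b=p.astype(int); gray=(abs(b[...,0]-b[...,2])<25)
    ok=(d>0)&gray&(C[...,2]>0.22)&(C[...,0]>0.42)&(C[...,0]<0.85)&(C[...,1]>-.3)&(C[...,1]<.6); Q.append(C[ok][::7])
P=np.vstack(Q); print(len(P),P.min(0),P.max(0))
def f(x):
    a=np.array([x[0],.2,x[1]]); t=np.array([x[2],1,x[3]]); t/=np.linalg.norm(t)
    q=P-a; return np.linalg.norm(q-np.outer(q@t,t),axis=1)-x[4]
r=least_squares(f,[.6,.42,0,-.2,.08],loss='soft_l1',f_scale=.01); print(r.x.round(3), np.percentile(f(r.x),[1,10,50,90,99]).round(3))
x=r.x
for y in(-.2,-.1,0,.1,.2,.3): print(y,'axis x',round(x[0]+x[2]*(y-.2),3),'z',round(x[1]+x[3]*(y-.2),3),'bottom',round(x[1]+x[3]*(y-.2)-x[4],3))
# wrist in scene1
p,d,m=load('scene1'); C=cloud(m,d)
for u,v in [(380,45),(362,45),(400,45),(380,20),(430,15),(430,40),(450,80),(400,110),(395,70),(420,75),(375,185),(500,30),(540,10)]: print((u,v),C[v,u].round(3))
```

```text
11847 [ 0.50736976 -0.03675642  0.28967442] [0.67904121 0.54273675 0.53563847]
[ 0.606  0.436  0.192 -0.333  0.058] [-0.01  -0.005 -0.     0.005  0.009]
-0.2 axis x 0.53 z 0.57 bottom 0.512
-0.1 axis x 0.549 z 0.536 bottom 0.478
0 axis x 0.568 z 0.503 bottom 0.445
0.1 axis x 0.587 z 0.47 bottom 0.412
0.2 axis x 0.606 z 0.436 bottom 0.378
0.3 axis x 0.626 z 0.403 bottom 0.345
(380, 45) [0.395 0.052 0.504]
(362, 45) [0.419 0.045 0.496]
(400, 45) [0.372 0.052 0.51 ]
(380, 20) [0.404 0.041 0.527]
(430, 15) [0.347 0.06  0.549]
(430, 40) [0.339 0.063 0.527]
(450, 80) [0.306 0.074 0.496]
(400, 110) [0.362 0.018 0.414]
(395, 70) [0.371 0.051 0.48 ]
(420, 75) [0.34  0.061 0.487]
(375, 185) [ 0.375 -0.003  0.264]
(500, 30) [0.277 0.071 0.553]
(540, 10) [0.252 0.075 0.578]
```

Run:
```python
from h import *
p,d,m=load('wrist1'); crop(p,225,0,355,140,5,'pics/wrist1c.png'); crop(p,130,0,480,140,2,'pics/wrist1d.png')
```

```text
(no output)
```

View pics/wrist1c.png

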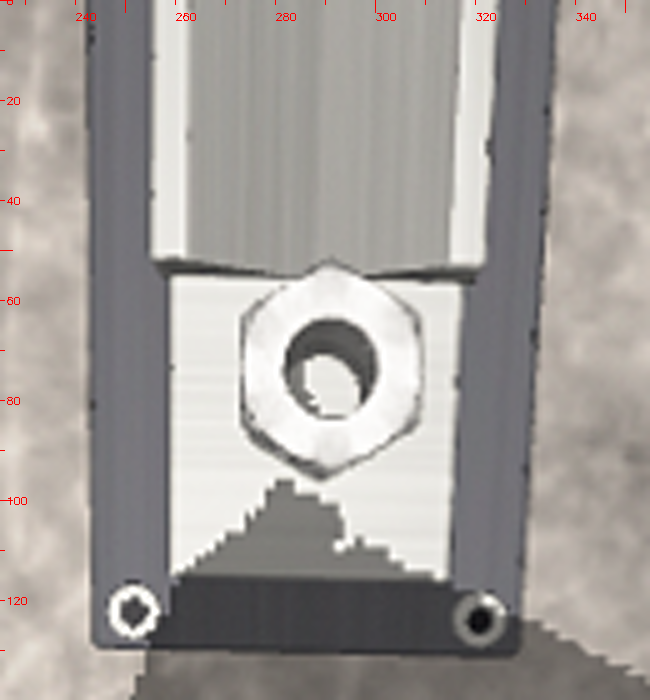

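```bash
cat > fit2.py <<'E'
from fit import *
_,_,mW=load('wrist1')
obs2=[(mW,(259,115),(-105,30,22)),(mW,(314.7,116.5),(-105,-30,22)),(mW,(255.3,51.5),(-45,32.5,40)),(mW,(321.5,53.5),(-45,-32.5,40)),(mW,(262,52.3),(-45,24,40)),(mW,(313.3,53.5),(-45,-24,40)),(mW,(259,55.7),(-45,30,22))]
g=lambda x,o: np.concatenate([np.subtract(proj(m,w(x,p)),uv) for m,uv,p in o])
for nm,o in (('wrist',obs2),('all',obs+obs2)):
    r=least_squares(lambda x:g(x,o),[.55,0,.1],loss='soft_l1'); print(nm,r.x.round(4),g(r.x,o).reshape(-1,2).round(1).tolist())
np.save('fix.npy',r.x)
P,e=tri((mS,309,226.5),(mD,306,222),(mW,291,73.5)); print('bar top',P.round(4),np.round(e,4))
c,s=np.cos(r.x[2]),np.sin(r.x[2]); q=P[:2]-r.x[:2]; print('bar in fixture',(c*q[0]+s*q[1]).round(4),(-s*q[0]+c*q[1]).round(4))
# strap: tip and hinge
for nm,a,b in [('strap tip',(242,222),(240,229))]: 
    P,e=tri((mS,*a),(mD,*b)); q=P[:2]-r.x[:2]; print(nm,P.round(4),np.round(e,4),(c*q[0]+s*q[1]).round(4),(-s*q[0]+c*q[1]).round(4))
E
python3 fit2.py
```

```text
wrist [ 0.5515 -0.0044  0.0874] [[-0.5, 0.5], [0.1, 0.0], [-0.7, 0.7], [0.6, -0.0], [1.4, -0.0], [0.0, -0.3], [-0.6, -1.0]]
all [ 0.5516 -0.0043  0.0882] [[2.5, -0.2], [1.3, 0.3], [-0.6, -0.3], [-0.5, 0.3], [1.5, -1.0], [0.9, 1.3], [-0.4, -0.6], [0.2, 0.1], [0.1, -0.7], [-0.5, 0.4], [0.1, -0.1], [-0.8, 0.5], [0.6, -0.3], [1.4, -0.2], [-0.1, -0.5], [-0.7, -1.1]]
bar top [ 0.4859 -0.0116  0.0947] [0.0004 0.0018 0.0021]
bar in fixture -0.0661 -0.0014
strap tip [0.5943 0.0674 0.1132] [0.0005 0.0005] 0.0488 0.0677
```

Emit:
{"op": "send_rows", "data": {
  "deltas": [
    [-0.72,[2.7,0.3,2],[0,0,0.5]],
    [-0.72,[5.3,0.7,5],[0,0,1]],
    [-0.72,[5.3,0.7,8.5],[0,0,1]],
    [-0.72,[5.3,0.7,12],[0,0,1]],
    [-0.72,[5.3,0.7,15],[0,0,1]],
    [-0.72,[5.3,0.7,16.2],[0,0,1]],
    [-0.72,[5.3,0.7,16.2],[0,0,1]],
    [-0.72,[5.3,0.7,16.2],[0,0,1]]
  ]
}}

```text
clock: 2.58
tool_pos: [0.4313, -0.0186, 0.0786]
eef_rot: [0.999, 0.041, -0.0, -0.0]
wrist_force: [-0.4, -0.4, 0.6]
gripper_width: 0.0119
```

Run:
```python
from bench import *
from h import *
s=sense();print(s['clock'],s['q'],s['tool_pos'],s['eef_rot'],s['wrist_force'],s['gripper_width'])
p,d,m=snap('wrist',2); cv2.imwrite('pics/wrist2.png',p)
p,d,m=snap('side',2); crop(p,205,160,365,280,5,'pics/side2.png')
```

```text
2.5833 [-3.15825018e-01  3.14639764e-01  1.95210138e+00 -1.13599653e-04
  8.75304094e-01  1.17359972e+00] [ 0.43132211 -0.01861179  0.07858148] [ 9.99170939e-01  4.07109458e-02 -2.27278695e-04 -3.81195353e-05] [-0.35238313 -0.36484286  0.58632663] 0.011859887124581494
```

View pics/wrist2.png

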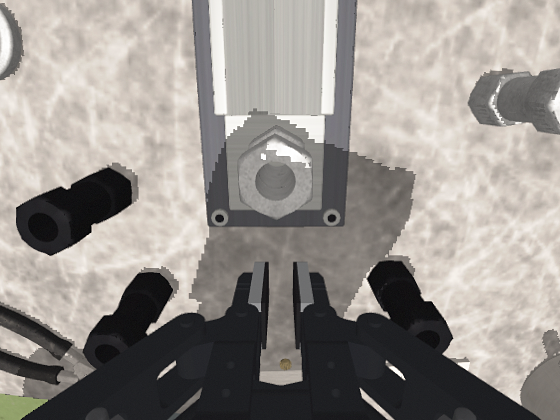

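View pics/side2.png

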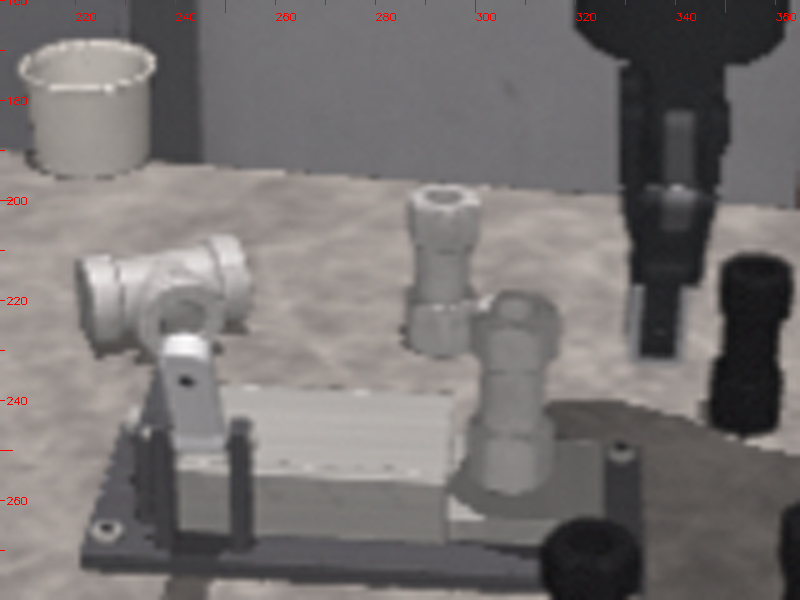

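Emit:
{"op": "send_rows", "data": {
  "deltas": [
    [-0.72,[1,-0.3,0],[0,0,-0.4]],
    [-0.72,[2,-0.3,0],[0,0,-0.4]],
    [-0.72,[2.5,-0.3,0],[0,0,-0.4]],
    [-0.72,[3,-0.3,0],[0,0,-0.4]],
    [-0.72,[3.5,-0.3,0],[0,0,-0.4]],
    [-0.72,[4,-0.3,0],[0,0,-0.4]]
  ]
}}

```text
clock: 3.18
tool_pos: [0.4714, -0.0113, 0.0786]
eef_rot: [0.999, 0.045, 0.0, 0.0]
wrist_force: [0.2, 0.1, -0.4]
gripper_width: 0.0119
```

Run:
```python
from bench import *
from h import *
s=sense();print(s['clock'],s['tool_pos'],s['wrist_force'])
p,d,m=snap('side',3); crop(p,205,160,365,280,5,'pics/side3.png')
```

```text
3.1833 [ 0.47144966 -0.01126797  0.07864063] [ 0.15743376  0.06618077 -0.37796388]
```

View pics/side3.png

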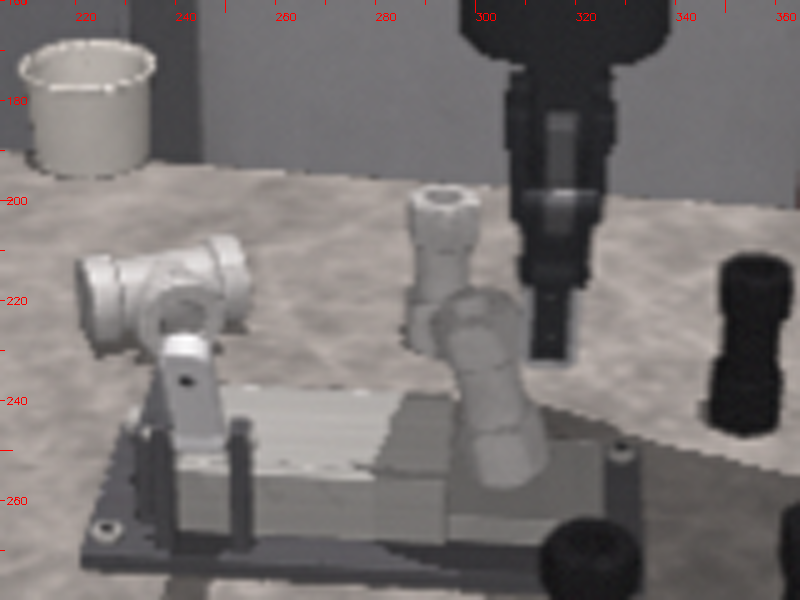

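Emit:
{"op": "send_rows", "data": {
  "deltas": [
    [-0.72,[0.5,0,0],[0,0,0]],
    [-0.72,[1,0,0],[0,0,0]],
    [-0.72,[1.5,0,0],[0,0,0]],
    [-0.72,[2,0,0],[0,0,0]],
    [-0.72,[2.3,0,0],[0,0,0]],
    [-0.72,[2.3,0,0],[0,0,0]],
    [-0.72,[2.3,0,0],[0,0,0]],
    [-0.72,[0,0,0],[0,0,0]],
    [-1,[-2,0,0],[0,0,0]],
    [-1,[-4,0,0],[0,0,0]],
    [-1,[-5,0,0],[0,0,0]]
  ]
}}

```text
clock: 4.15
tool_pos: [0.4191, -0.0155, 0.0781]
eef_rot: [0.999, 0.045, -0.001, -0.0]
wrist_force: [-0.5, -0.5, -0.4]
gripper_width: -0.0001
```

Run:
```python
from bench import *
from h import *
s=sense();print(s['clock'],s['tool_pos'],s['eef_rot'],s['wrist_force'])
p,d,m=snap('side',4); crop(p,205,160,365,280,5,'pics/side4.png')
p,d,m=snap('wrist',4); cv2.imwrite('pics/wrist4.png',p)
```

```text
4.15 [ 0.41912824 -0.01547597  0.07808031] [ 9.98978412e-01  4.51825179e-02 -7.83560788e-04 -2.42798680e-04] [-0.45030502 -0.49889804 -0.3531336 ]
```

View pics/side4.png

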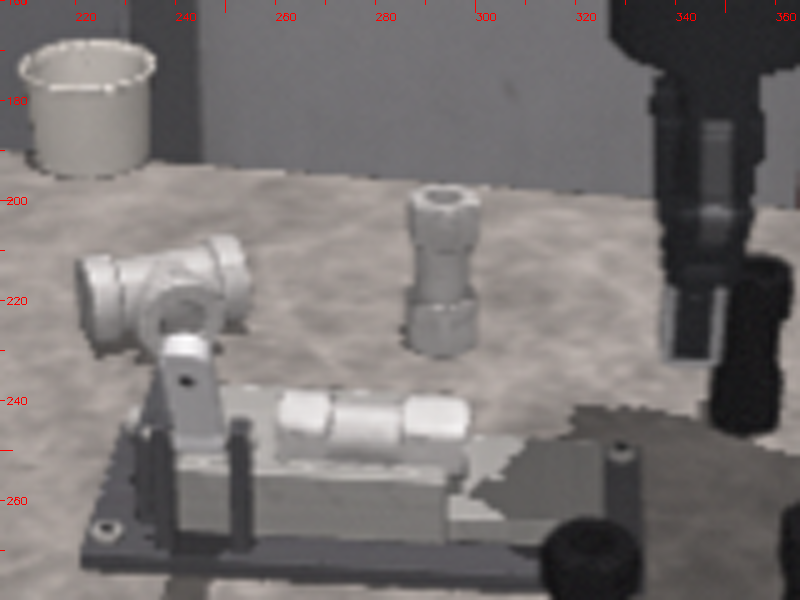

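View pics/wrist4.png

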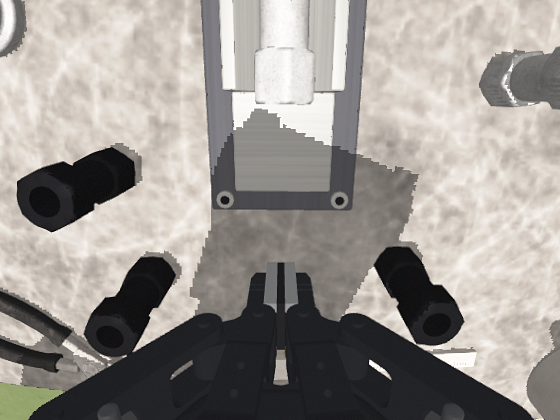

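Emit:
{"op": "send_rows", "data": {
  "deltas": [
    [-1,[1,0,2],[0,0,0]],
    [-1,[2,0,4],[0,0,0]],
    [-1,[4,0,4],[0,0,0]],
    [-1,[5.5,0,4],[0,0,0]],
    [-1,[6.3,0,4],[0,0,0]],
    [-1,[6.8,0,4],[0,0,0]],
    [-1,[7.3,0,4],[0,0,0]],
    [-1,[7.8,0,4],[0,0,0]],
    [-1,[8.3,0,4],[0,0,0]],
    [-1,[8.8,0,4],[0,0,0]],
    [-1,[9.3,0,4],[0,0,0]],
    [-1,[9.7,0,4],[0,0,0]],
    [-1,[10,0,4],[0,0,0]],
    [-1,[10,0,4],[0,0,0]]
  ]
}}

```text
clock: 5.42
tool_pos: [0.5215, -0.0067, 0.0383]
eef_rot: [0.999, 0.045, 0.0, 0.0]
wrist_force: [0.5, -0.0, 0.7]
gripper_width: 0.0
```

```bash
cat > look.py <<'E'
import sys
from bench import *
from h import *
t=sys.argv[1]
s=sense();x=np.load('fix.npy');c,sn=np.cos(x[2]),np.sin(x[2]);q=s['tool_pos'][:2]-x[:2]
print(s['clock'],s['tool_pos'],s['eef_rot'],s['wrist_force'],'fix',c*q[0]+sn*q[1],-sn*q[0]+c*q[1])
for n in sys.argv[2:]:
    p,d,m=snap(n,t)
    if n=='side': crop(p,205,160,365,280,5,f'pics/side{t}.png')
    if n=='scene': crop(p,200,160,360,280,5,f'pics/scene{t}.png')
    if n=='wrist': cv2.imwrite(f'pics/wrist{t}.png',p)
E
python3 look.py 5 side scene
```

```text
5.4167 [ 0.52154403 -0.0066695   0.03834778] [9.98977174e-01 4.52156241e-02 3.89386991e-04 4.44181323e-05] [ 0.45470633 -0.01618397  0.67252937] fix -0.03019147425436575 0.00031422698846769997
```

View pics/side5.png

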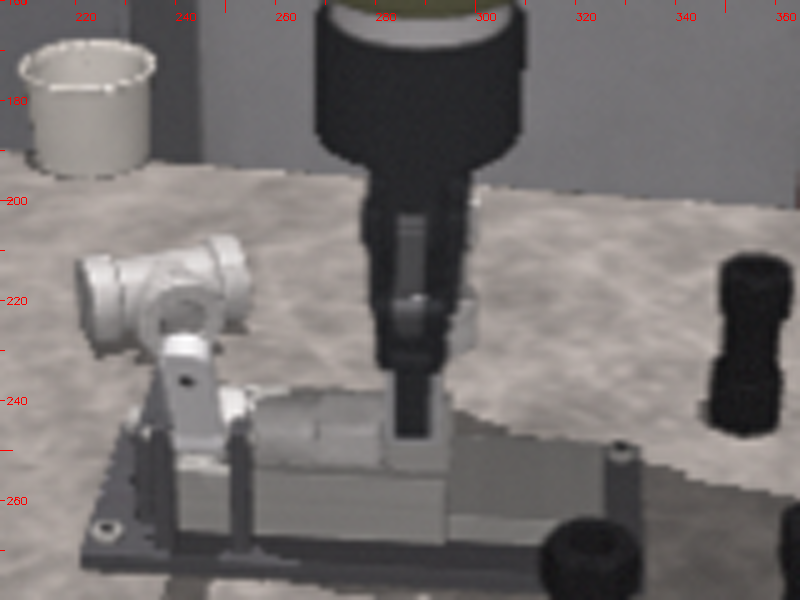

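View pics/scene5.png

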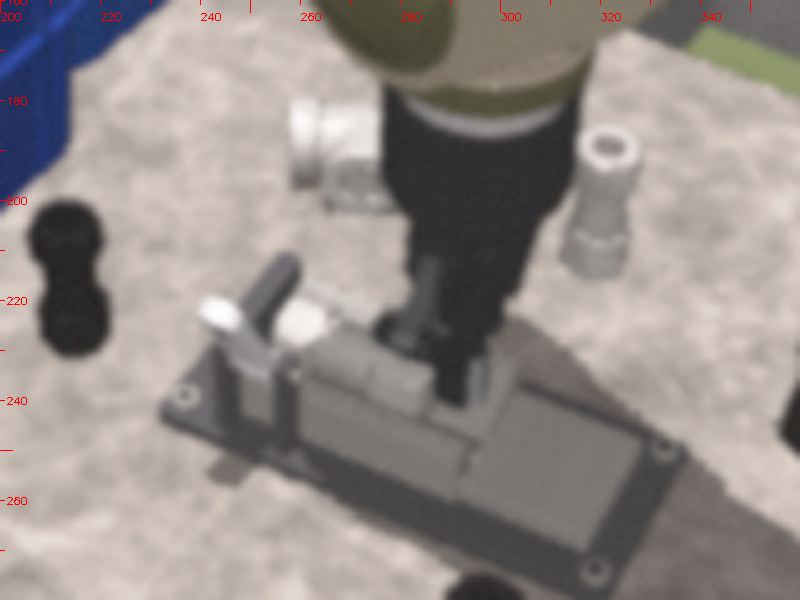

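Emit:
{"op": "send_rows", "data": {
  "deltas": [
    [-1,[0.25,0,0],[0,0,0]],
    [-1,[0.5,0,0],[0,0,0]],
    [-1,[0.75,0,0],[0,0,0]],
    [-1,[0.75,0,0],[0,0,0]]
  ]
}}

```text
clock: 5.85
tool_pos: [0.5288, -0.006, 0.0383]
eef_rot: [0.999, 0.045, 0.0, 0.0]
wrist_force: [0.6, -0.2, 0.5]
gripper_width: -0.0
```

Emit:
{"op": "send_rows", "data": {
  "deltas": [
    [-1,[0.2,0,0],[0,0,0]],
    [-1,[0.4,0,0],[0,0,0]],
    [-1,[0.4,0,0],[0,0,0]]
  ]
}}

```text
clock: 6.1
tool_pos: [0.5301, -0.0057, 0.0381]
eef_rot: [0.999, 0.046, -0.003, -0.0]
wrist_force: [-14.2, -3.0, 10.2]
gripper_width: -0.0002
```

```bash
python3 look.py 6 side scene
```

```text
6.1 [ 0.53012517 -0.00574302  0.03813433] [ 9.98955046e-01  4.55776380e-02 -3.38745220e-03 -1.38678189e-04] [-14.17968255  -3.04641165  10.15595043] fix -0.02156206929948718 0.00048088795930480133
```

View pics/side6.png

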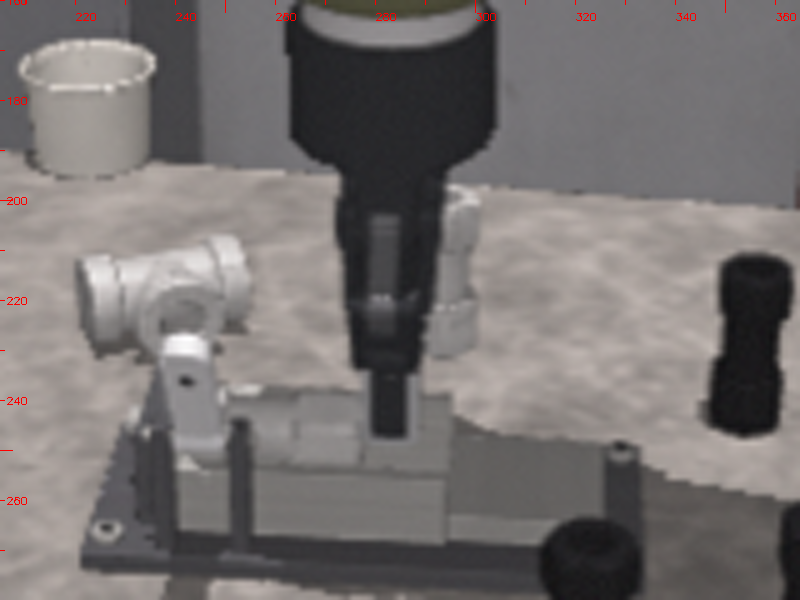

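View pics/scene6.png

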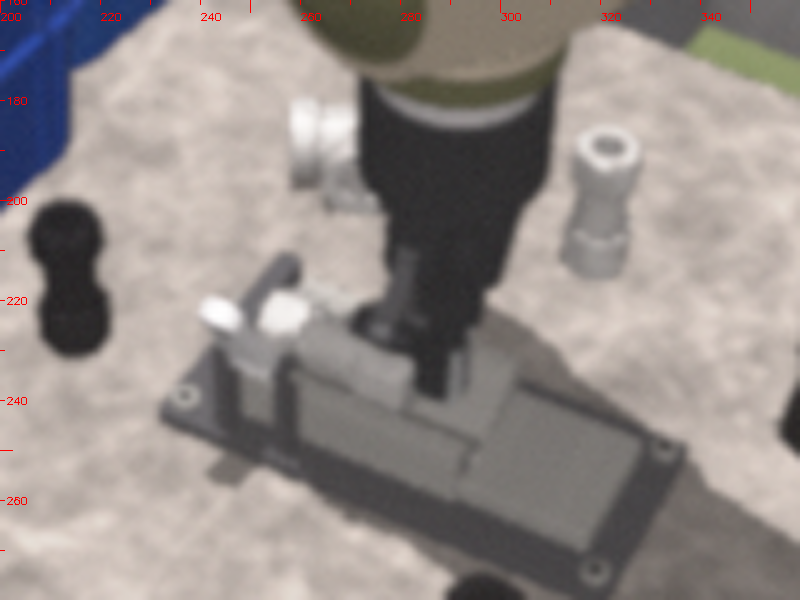

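Emit:
{"op": "send_rows", "data": {
  "deltas": [
    [-1,[0.3,0,0],[0,0,0]],
    [-1,[0.3,0,0],[0,0,0]]
  ]
}}

```text
clock: 6.37
tool_pos: [0.5302, -0.0057, 0.0381]
eef_rot: [0.999, 0.046, -0.007, -0.0]
wrist_force: [-32.1, -7.2, 23.3]
gripper_width: 0.0001
```

Emit:
{"op": "send_rows", "data": {
  "deltas": [
    [-1,[-2.5,0,0],[0,0,0]],
    [-1,[-5,0,0],[0,0,0]],
    [-1,[-6.5,0,-3],[0,0,0]],
    [-1,[-6.5,0,-6],[0,7,0]],
    [-1,[-6,0,-9],[0,14,0]],
    [-1,[-4,0,-9],[0,21,0]],
    [-1,[-2,0,-9],[0,28,0]],
    [-1,[-1,0,-9],[0,36,0]],
    [-1,[-1,0,-9],[0,36,0]],
    [-1,[-1,0,-9],[0,36,0]]
  ]
}}

```text
clock: 7.2
tool_pos: [0.5248, -0.0063, 0.1277]
eef_rot: [0.95, 0.042, 0.309, -0.014]
wrist_force: [-0.0, -0.4, 0.0]
gripper_width: -0.0002
```

```bash
python3 look.py 7 wrist side scene
```

```text
7.2 [ 0.52479029 -0.00634669  0.12767791] [ 0.94995508  0.04235226  0.3091881  -0.01394086] [-0.04677575 -0.37961322  0.02726783] fix -0.02692939957038362 0.00034970732743449823
```

View pics/wrist7.png

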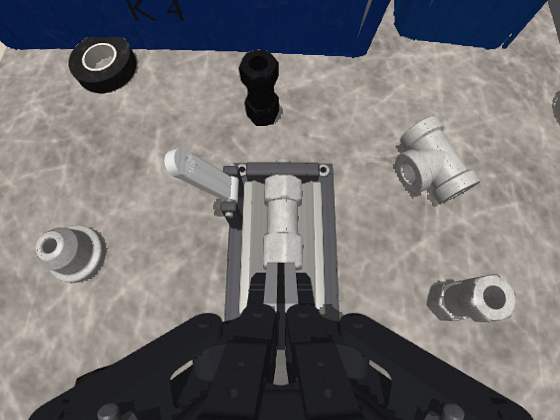

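View pics/side7.png

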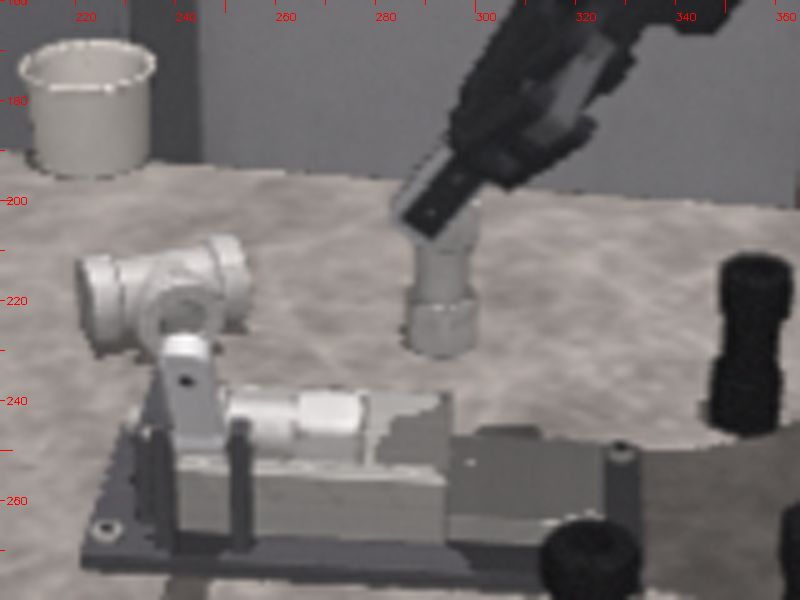

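View pics/scene7.png

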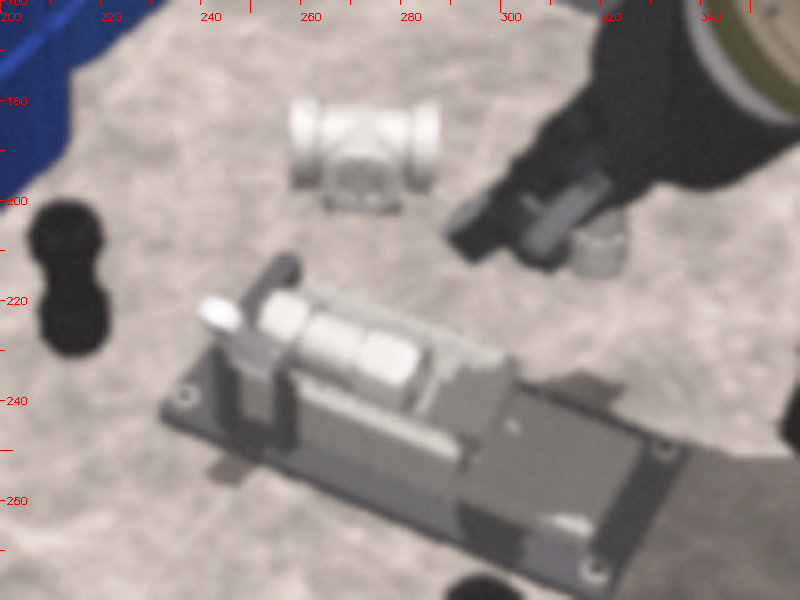

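Zoom on the bar's front end against the stop, plus the strap's location.

Run:
```python
from h import *
p,d,m=load('wrist7'); crop(p,155,140,345,280,4,'pics/wrist7c.png')
```

```text
(no output)
```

View pics/wrist7c.png

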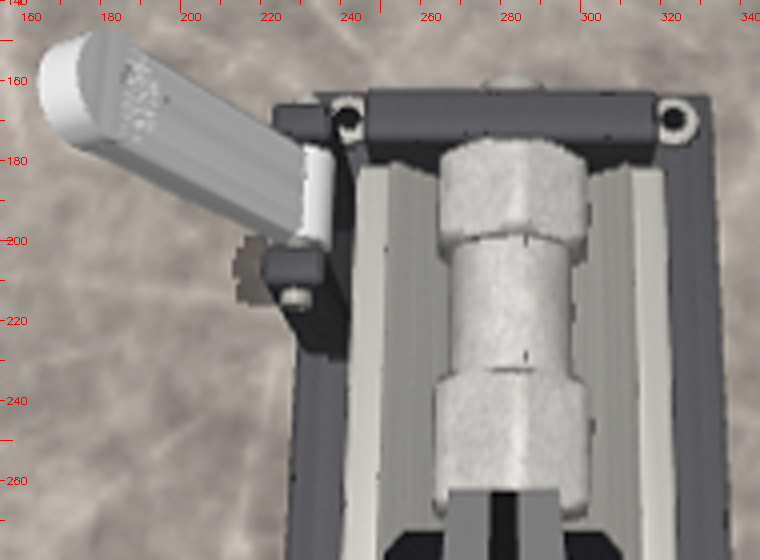

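Run:
```python
from h import *
x=np.load('fix.npy'); c,s=np.cos(x[2]),np.sin(x[2])
S=load('scene7')[2];D=load('side7')[2];W=load('wrist7')[2]
def F(P): q=P[:2]-x[:2]; return (1000*np.array([c*q[0]+s*q[1],-s*q[0]+c*q[1],P[2]])).round(1)
for o in [((S,242,222),(D,240,228.5)),((S,242,222),(W,172,161)),((D,240,228.5),(W,172,161)),((S,242,222),(D,240,228.5),(W,172,161))]:
    P,e=tri(*o); print(F(P),np.round(e,4))
# bar ends: depth from scene/wrist
p,d,m=load('wrist7'); C=cloud(m,d)
for u,v in [(283,180),(283,188),(283,240),(283,258),(283,168),(200,185),(215,195)]: print((u,v),F(C[v,u]))
def inv(f): return np.array([x[0]+c*f[0]-s*f[1],x[1]+s*f[0]+c*f[1],f[2]])
for a in (-.4,-.5,-.6):
    t=inv((.046,.040-.063*np.sin(a),.0586+.063*np.cos(a))); print(a,proj(S,t),proj(D,t),proj(W,t))
```

```text
[ 48.4  68.6 114.6] [0.0008 0.0008]
[ 46.7  67.6 111.9] [0.002 0.002]
[ 46.9  67.  113. ] [0.0026 0.0026]
[ 47.4  67.4 112.9] [0.001  0.0023 0.0031]
(283, 180) [56.1 -1.  54.3]
(283, 188) [49.7 -1.  53.6]
(283, 240) [ 7.6 -0.9 56.3]
(283, 258) [-5.4 -0.9 54.2]
(283, 168) [67.2 -1.1 52.7]
(200, 185) [37.7 54.7 89.6]
(215, 195) [36.9 47.9 72.5]
-0.4 (np.float64(243.85726904775666), np.float64(220.04378436845982)) (np.float64(242.03067021828218), np.float64(226.65236239058984)) (np.float64(174.2677812466329), np.float64(155.26815890543622))
-0.5 (np.float64(242.41026013091673), np.float64(222.84585751780867)) (np.float64(241.60303226640292), np.float64(229.6338598010803)) (np.float64(166.4479785232199), np.float64(157.4078855569742))
-0.6 (np.float64(241.04692367499027), np.float64(225.75851104876733)) (np.float64(241.2088491266502), np.float64(232.83498544516567)) (np.float64(159.65016280532956), np.float64(159.8884988954546))
```

Emit:
{"op": "send_rows", "data": {
  "deltas": [
    [-1,[1.3,0,-1.8],[0,0,0]],
    [-1,[2.8,-2.4,-0.7],[0,0,0]],
    [-1,[4.2,-4.8,0.3],[0,0,0]],
    [-1,[5.7,-7.3,1.5],[0,0,0]],
    [-1,[7.2,-9.7,2.5],[0,0,0]],
    [-1,[7.2,-9.7,2.5],[0,0,0]],
    [-1,[5.4,-9.7,5],[0,0,0]],
    [-1,[3.6,-9.7,7.5],[0,0,0]],
    [-1,[3.6,-9.7,7.5],[0,0,0]],
    [-1,[3.6,-9.7,7.5],[0,0,0]]
  ]
}}

```text
clock: 8.18
tool_pos: [0.5894, 0.0969, 0.0884]
eef_rot: [0.95, 0.043, 0.308, -0.014]
wrist_force: [-0.1, 0.4, -0.3]
gripper_width: -0.0
```

```bash
python3 look.py 8 wrist side scene; python3 -c "
from bench import *
print(sense()['q'])"
```

```text
8.1833 [0.58938561 0.09694502 0.08838201] [ 0.95046841  0.04290754  0.3075179  -0.01419492] [-0.14515264  0.37800399 -0.27147094] fix 0.046517192083877605 0.09754709068037277
[-0.07559028  0.41356833  1.93255431  0.52184208  0.19604672  0.92255732]
```

View pics/wrist8.png

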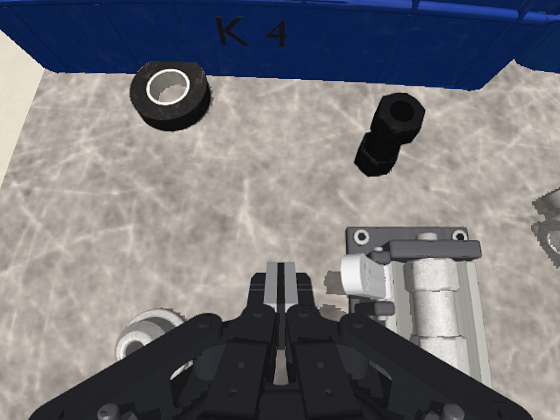

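View pics/scene8.png

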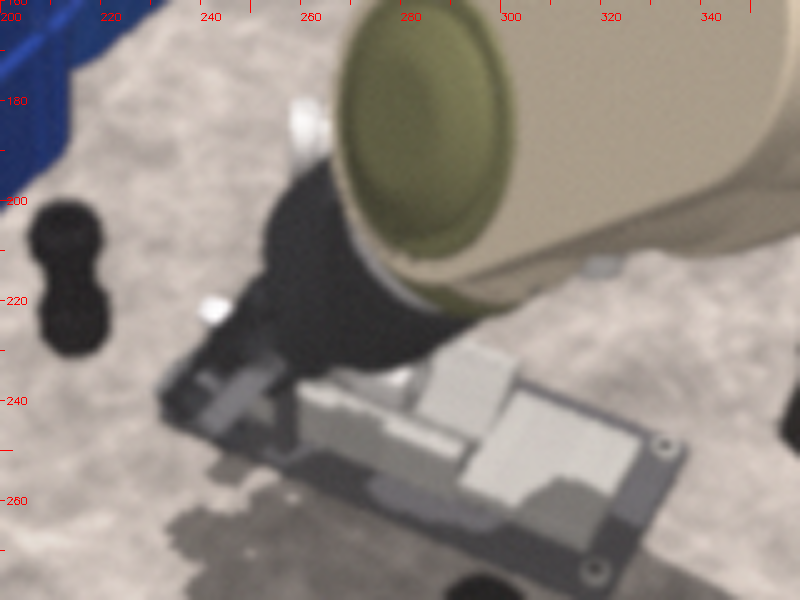

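View pics/side8.png

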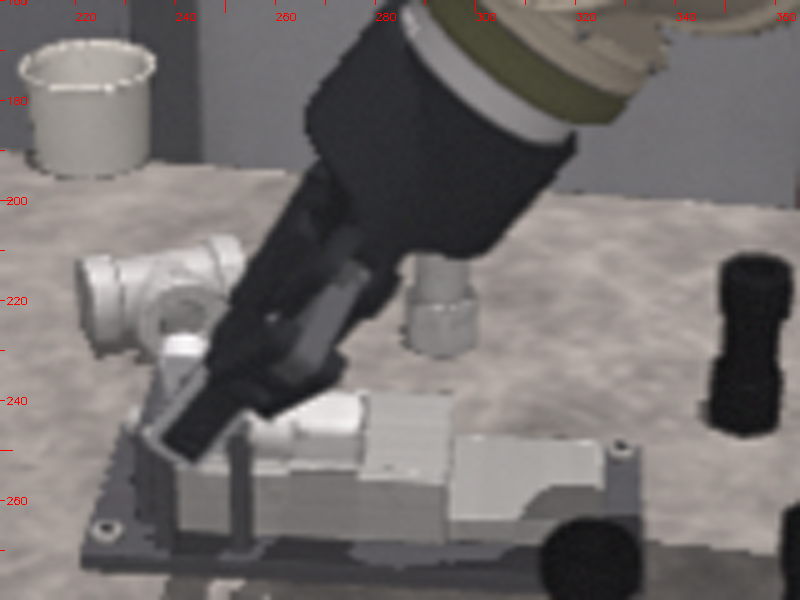

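Emit:
{"op": "send_rows", "data": {
  "deltas": [
    [-1,[0,0,0],[0,-6,0]],
    [-1,[0,0,0],[0,-12,0]],
    [-1,[0,0,0],[0,-12,0]],
    [-1,[0,0.8,0],[0,-12,0]],
    [-1,[0,1.6,0],[0,-12,0]],
    [-1,[0,2.4,0],[0,-12,0]],
    [-1,[0,3.2,0],[0,-12,0]],
    [-1,[0,4,0],[0,-12,0]],
    [-1,[0,4,0],[0,-12,0]]
  ]
}}

```text
clock: 9.08
tool_pos: [0.594, 0.0556, 0.0908]
eef_rot: [0.977, 0.043, 0.209, -0.008]
wrist_force: [0.7, -0.2, -0.4]
gripper_width: -0.0004
```

```bash
python3 look.py 9 wrist side; python3 -c "
from bench import *
print(sense()['q'])"
```

```text
9.0833 [0.59404415 0.05555523 0.09077875] [ 0.97690433  0.0434116   0.2090525  -0.00839107] [ 0.71620871 -0.15951011 -0.44063071] fix 0.0475101327765362 0.05590779738894864
[-0.14152783  0.4430188   1.78825024  0.19173242  0.50731383  1.19088593]
```

View pics/wrist9.png

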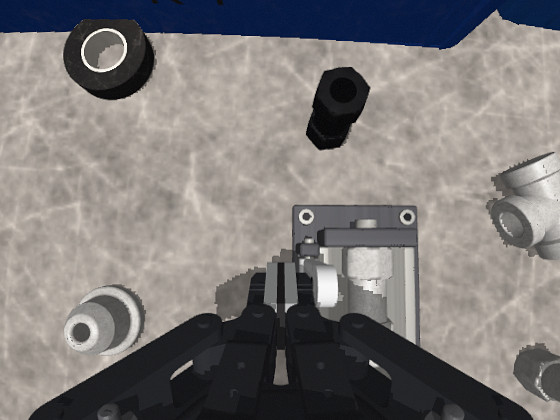

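View pics/side9.png

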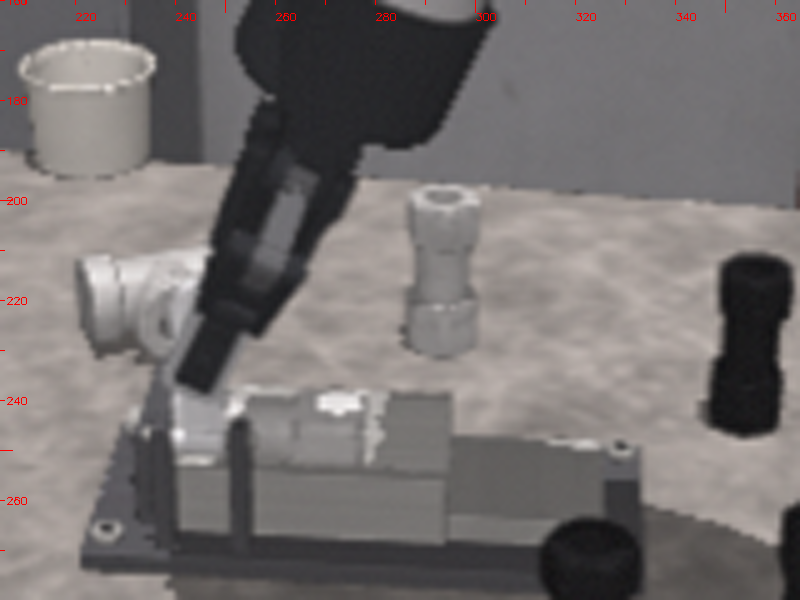

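Emit:
{"op": "send_rows", "data": {
  "deltas": [
    [-1,[0,0.7,0],[0,0,0]],
    [-1,[0,1.4,0],[0,0,0]],
    [-1,[0,2.1,0],[0,0,0]],
    [-1,[0,2.8,0],[0,0,0]],
    [-1,[0,3.5,0],[0,0,0]],
    [-1,[0,4.2,0],[0,0,0]],
    [-1,[0,4.2,0],[0,0,0]],
    [-1,[0,4.2,0],[0,0,0]],
    [-1,[0,4.2,0],[0,0,0]]
  ]
}}

```text
clock: 9.93
tool_pos: [0.5969, 0.0153, 0.0887]
eef_rot: [0.977, 0.044, 0.208, -0.009]
wrist_force: [-0.1, 0.6, 0.3]
gripper_width: 0.0001
```

```bash
python3 look.py 10 wrist side scene
```

```text
9.9333 [0.59688322 0.01533025 0.08872929] [ 0.97716497  0.04415408  0.20762954 -0.00943432] [-0.09269697  0.63025198  0.30045934] fix 0.046793325535707656 0.015589119872718367
```

View pics/wrist10.png

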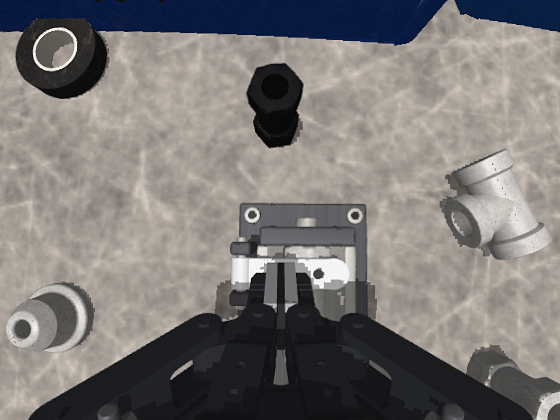

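View pics/side10.png

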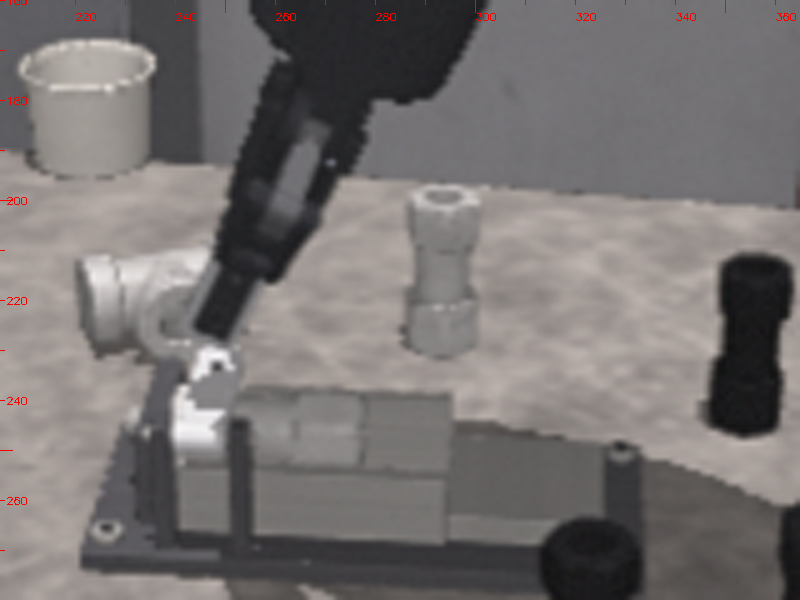

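View pics/scene10.png

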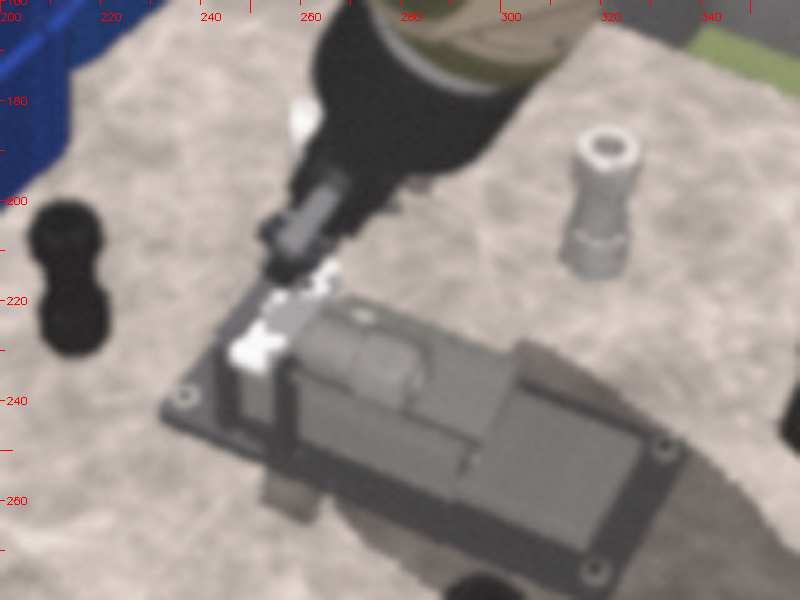

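Emit:
{"op": "send_rows", "data": {
  "deltas": [
    [-1,[-1.3,0,-2],[0,0,0]],
    [-1,[-2.6,0,-4],[0,0,0]],
    [-1,[-3.9,0,-6.1],[0,0,0]],
    [-1,[-6,0,-7.4],[0,0,0]],
    [-1,[-8,0,-8.7],[0,0,0]],
    [-1,[-9.9,0,-9.9],[0,0,0]],
    [-1,[-9.9,0,-9.9],[0,0,0]],
    [-1,[-9.9,0,-9.9],[0,0,0]]
  ]
}}

```text
clock: 10.75
tool_pos: [0.4667, 0.0035, 0.1395]
eef_rot: [0.977, 0.044, 0.208, -0.009]
wrist_force: [0.1, -0.0, 0.6]
gripper_width: 0.0001
```

```bash
python3 look.py 11 wrist side scene
python3 - <<'E'
from h import *
p,d,m=load('wrist11'); crop(p,180,60,380,220,4,'pics/wrist11c.png'); print(p.shape)
E
```

```text
10.75 [0.4667112  0.00345197 0.13949514] [ 0.97703113  0.04403949  0.20829595 -0.00913711] [ 0.13467358 -0.02859285  0.62101951] fix -0.08391902334768858 0.015228457805750193
(420, 560, 3)
```

View pics/wrist11.png

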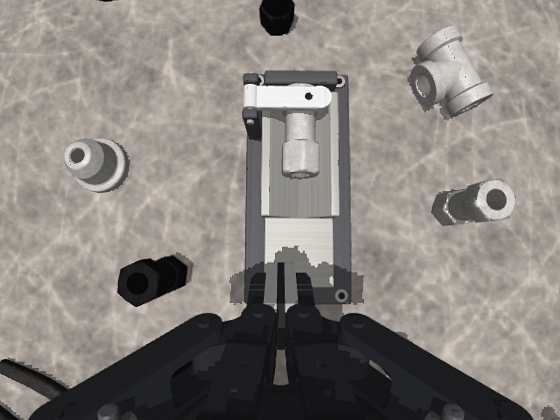

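View pics/side11.png

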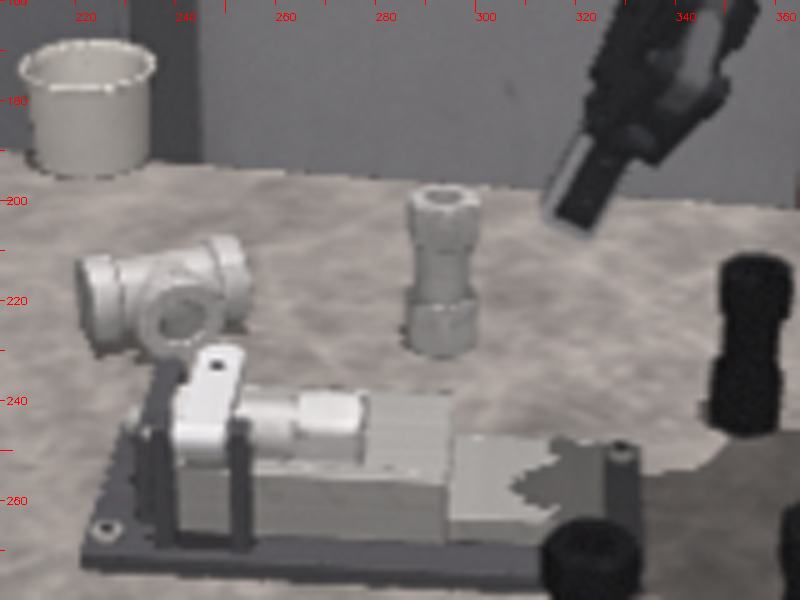

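View pics/scene11.png

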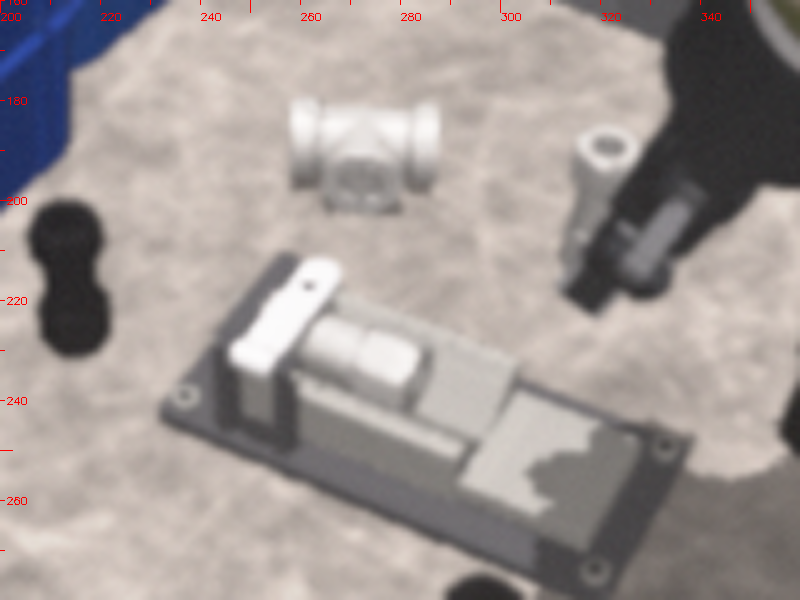

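Run:
```python
from h import *
x=np.load('fix.npy'); c,s=np.cos(x[2]),np.sin(x[2])
p,d,m=load('wrist11'); C=cloud(m,d)
def F(P): q=P[:2]-x[:2]; return (1000*np.array([c*q[0]+s*q[1],-s*q[0]+c*q[1],P[2]])).round(1)
for u in range(262,328,8): print('strap',u,F(C[97,u]))
for v in range(112,186,6): print('bar',v,F(C[v,300]))
crop(p,220,60,380,200,5,'pics/w11c.png')
```

```text
strap 262 [45.4 30.2 61.6]
strap 270 [45.  24.  62.5]
strap 278 [44.8 17.8 62.9]
strap 286 [45.4 11.6 61.7]
strap 294 [45.5  5.4 61.4]
strap 302 [44.9 -0.7 62.8]
strap 310 [45.6 -7.  61.5]
strap 318 [ 45.7 -13.3  61.3]
strap 326 [ 45.5 -19.4  61.8]
bar 112 [38.   0.1 50.3]
bar 118 [32.7  0.2 50.9]
bar 124 [27.9  0.2 50.3]
bar 130 [22.6  0.3 51.2]
bar 136 [17.7  0.3 51. ]
bar 142 [11.5  0.6 55. ]
bar 148 [ 6.8  0.6 54.6]
bar 154 [ 2.   0.6 54.5]
bar 160 [-3.   0.7 55.4]
bar 166 [-7.7  0.7 55.2]
bar 172 [-11.1   0.3  49.2]
bar 178 [-11.1  -1.1  25.1]
bar 184 [-14.8  -1.6  16.1]
```

View pics/w11c.png

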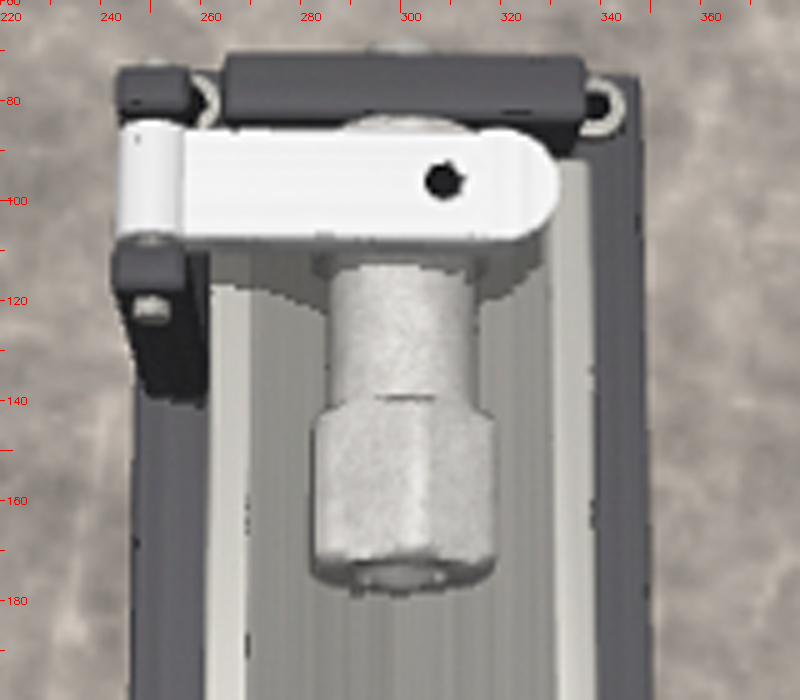

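The bar's rear face is at fixture x = −11.1 mm (home is −11.0). The strap's top is level at 61–63 mm along its whole length. Nothing is touching the robot, so I'm handing in the job.

```bash
python3 -c "
from bench import *
print(sense()['joint_vel']); print(close_job())"
```

```text
[ 0.00064263  0.00601721  0.00181953  0.00121279  0.00056135 -0.00345343]
the job is handed in; nothing more can be done
None
```

The job is done and handed in at about 10.9 s of the 48 s allowed. I tipped the upright casting into the V with the fingertips and pushed it along to the end stop. I then flipped the strap over from outside, with the tool tilted to keep the wrist clear of the overhead hose, and backed the arm off.

**Last checks**
- **Bar home:** its rear face is at fixture x = −11.1 mm, where home is −11.0 mm. It did not move under a 32 N push in the last push, and the picture shows it against the stop plate.
- **Strap flat:** its top is level at 61–63 mm along its whole length, lying on the casting.
- **Other castings:** the second bar and the tee look unmoved in the before and after pictures. I did not compare the cap's position numerically, but nothing came near it.
- **Robot:** it stands clear, with about zero wrist force.

**Disagreement:** the fixture pose from the different cameras disagreed by up to about 2 pixels (roughly 4 mm) at a few pad corners in the scene view. The wrist view fitted better, mostly within 1 pixel, and the final contact agreed with it.

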